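Put the setting bar back and hold the hidden bolt head

TASK

Lift the blue-banded setting bar off the top of the mounting stand and return it to its own slot in the grey rack, the one behind the blue label, lying flat on the slot's floor, and let go of it. Then reach down into the narrow gap behind the stand's front bracket, grasp the brass bolt head by its two flat sides and bring it upright, so that the drooping spanner on the nut in front lifts off its rest and stands level, and finish while still holding the head firmly so that it cannot turn. Handle the head only, not the spanner, and leave the screw dish, flux tub and screwdriver where they are.

Things in the scene. Friction and masses are not known exactly. Their poses are not given: they have to be found in the camera images.
- bar_center (a point): Centre of the setting bar: loose aluminium bar, 80 (x) x 18 (y) x 28 (z) mm, about 0.15 kg, with two blue bands near its ends. It lies across the tops of the stand's bracket and back plate (85 mm above the bench), directly above the bolt head, so its centre is 99 mm above the bench. x runs along the bar, z up.
- slot_blue (a point): Floor centre of the slot that belongs to the bar, the one behind the blue label: open-topped pocket 86 (x) x 24 (y) mm, 10 mm deep, floor 5 mm above the bench. x runs along the slot, away from its label; the bar lies along x, 28 mm side upright, either way round. A blue tile 20 x 32 x 6 mm lies 61 mm from this point along -x.
- slot_yellow (a point): Centre of the floor of the slot behind the yellow label, same axes. Not for this bar.
- slot_red (a point): Centre of the floor of the slot behind the red label, same axes. Not for this bar.
- stand: Fixed stand; origin under its centre on the bench, x along the bolt axis from front bracket to back plate, z up. Base 120 (x) x 120 (y) x 10 mm. Dark bracket and light back plate: upright, 6 mm thick, 110 mm wide (y), tops 85 mm above the bench. The gap between them, x = -25 to +25 mm, is open at the top and both y ends; the bolt's axis is at y = 0, 55 mm up.
- head_center (a point): Centre of the brass tee-shaped bolt head in the middle of the gap (0, 0, 55 mm in the stand's frame), 30 mm below the tops of bracket and plate: 14 mm along the bolt (x), 13 mm between its two flat sides (y), 32 mm tall (z) when upright. An 8 mm shank joins it to the bracket. Its axes turn with the bolt.
- bolt (a joint): Rotation of bolt, head, nut and spanner together about the stand's x axis, rad. 0: head upright, spanner level. It starts at -0.25 (spanner drooping on its rest, a stop) and falls back there when not held; positive lifts the spanner. The weight's moment is about 0.05 N m; squeezing the head between two upright pads squares it to 0.
- screw_dish: Bystander: steel dish 85 x 85 x 18 mm, origin under its centre. Leave it.
- flux_tub: Bystander: small tub, 47 mm across, 29 mm high, yellow with a black lid, origin under its centre. Leave it.
- red_driver: Bystander: red precision screwdriver 142 x 12 x 12 mm lying on the bench, shaft along its +x; origin on the bench, under the front end of its 64 mm handle. Leave it.
- rack: Fixed grey rack, 124 (x) x 124 (y) mm, wall tops 15 mm above the bench, with three equal empty slots side by side, 40 mm apart along y, and a coloured label in front of each; which slot has which label varies. The labels are on the -x side. Origin under the middle slot's centre.
- spanner_end (a point): Free round end of the short steel spanner (6 mm thick, 11 mm broad) that sits on the nut in front of the bracket, 37 mm in front of the head's centre plane; it reaches from the bolt's axis to the stand's +y side, this point is 84 mm from the axis. It turns with the bolt; not to be touched.
Things that resemble listed ones, but are neither listed nor needed, are in the scene too. Leave any pink look-alike of the stand alone.

How it is judged:
On the way, in this order (a step that is already met when the one before it is completed fails the run):
1. the setting bar lies flat in the slot behind the blue label, let go (horizontal distance between bar_center and slot_blue below 0.007 m and z of bar_center in the frame of slot_blue below 0.017 m and angle between the x axis of bar_center and the x axis of slot_blue, either way round below 0.12 rad and contact force between the fingers and anything else below 0.2 N), for 0.2 s.
2. the bolt head is grasped and turned upright, the spanner level (value of joint bolt between -0.12 and 0.12 rad and contact force between the fingers and bolt_c0 above 4 N and distance between the grasp point and head_center below 0.03 m), for 0.3 s.
At the end, for the whole second after the job is handed in: The bar lies let go in the blue-labelled slot (centre within 7 mm, flat on its floor within 3 mm, along it); the fingers still grip the bolt head (over 4 N, grasp point within 30 mm of its centre) and keep it still and upright within 0.12 rad, the spanner level off its rest (all of step 2 and horizontal distance between bar_center and slot_blue below 0.007 m and z of bar_center in the frame of slot_blue below 0.017 m and angle between the x axis of bar_center and the x axis of slot_blue, either way round below 0.12 rad and contact force between the arm and setting_bar below 0.2 N and velocity of joint bolt between -0.1 and 0.1 rad/s); the arm keeps its last pose, push and grip.
It fails at once if the robot touches the spanner (contact force between the arm and bolt_c1 above 1 N or contact force between the arm and bolt_c2 above 1 N or contact force between the arm and bolt_c3 above 1 N or contact force between the arm and bolt_c4 above 1 N or contact force between the arm and bolt_c5 above 1 N).
It fails at once if the screw dish is moved more than 30 mm (distance of screw_dish from where it was at the start of the episode above 0.03 m).
It fails at once if the flux tub is moved more than 30 mm (distance of flux_tub from where it was at the start of the episode above 0.03 m).
It fails at once if the screwdriver is moved more than 30 mm (distance of red_driver from where it was at the start of the episode above 0.03 m).
It also fails if it takes over 48 s, if anything falls off the work surface, if the arm or the gripper's body presses on something with over 40 N, if the wrist force passes 120 N, or if a joint passes its speed limit or range.

ROBOT

A 6-joint arm with a two-finger parallel gripper is mounted at the origin on a cart in front of the work surface, level with it; the furniture and walls round the work are solid. World frame = base frame: x ahead of the robot, y to its left, z up, the work surface at z = 0. Lengths are in m, angles in rad, forces in N, time in s.
With the tool pointing down it reaches from about 0.35 to 0.975 m from the base axis. Payload 7.1 kg.
Tool frame: the origin (TCP) lies midway between the tips of the shut fingers; the grasp point (between the pads) lies 19 mm behind it; z points along the fingers, x is the direction in which the jaws open and shut, and the axes are right-handed (so a half turn about z gives the same grasp; the last joint's range is limited). The gripper opens to 88 mm and grips with 3 to 60 N. Pads are 20 mm wide; open, the fingers measure 115 mm over their backs; the gripper's body (75 mm by 178 mm) begins 61 mm behind the grasp point.
Start: joints at [-1.29, 0.423, 1.63, -0, 1.089, -0.019], TCP at [0.185, -0.597, 0.223] pointing down, gripper open.
Joint ranges: [-3, 3], [-0.9, 2.11], [0.09, 2.58], [-1.31, 4.45], [0.11, 2.69], [-2.54, 2.54]. Speed limits (rad/s): [2.39, 2.39, 3.01, 3.14, 3.14, 3.14].

INTERFACE

Orientations are given as a unit quaternion [w, x, y, z].
In Python, from station import move_pose, movel, movej, command_gripper, wait, inverse_kinematics, read_camera, camera_info, MotionError, job_done, get_time, get_joint_pos, get_qvel, get_effort, get_tcp_pos, get_ee_rot, get_ft_force, get_ft_torque, get_grip_width gives the robot as it stands. Calls block until the motion is done:
- move_pose(position, orientation): joint-space move of the TCP to a pose.
- movel(position, frame=None, v=0.15, until_force=None): straight line of the TCP; frame=None keeps the orientation; v is the mean speed in m/s. With until_force (N) it stops when the force on the tool has changed by that much, and returns True; else False.
- movej(angles): joint-space move.
- command_gripper(opening): opening from 0.0 (shut) to 1.0 (fully open); the grip force is fixed at half the most; returns when the fingers have stopped.
- wait(seconds).
- inverse_kinematics(position, orientation): joint angles nearest the present ones, or None.
- read_camera(name): name is "side" or "top" or "wrist"; returns the picture (400x640x3 uint8, red, green, blue); there is no depth.
- camera_info(name): a dict with "intrinsics" (3x3 intrinsics, pixels), "T" (4x4, takes a point from camera to world coordinates); the wrist camera has in their place "tool_from_camera" (4x4, takes a point from camera to tool coordinates, whose origin is the TCP and whose axes are the tool frame's). Camera axes: x right, y up, looking along -z (the intrinsics and any distortion apply to the point x, -y, -z); pixel columns grow to the right and rows downward; lengths in m; the calibration is good to about 2 mm. A picture is of the moment at which its call begins: read the wrist's pose just before it. camera_info takes no time and is no camera call.
A pose or a line that the arm cannot do raises MotionError and nothing moves.
- job_done(): hands the job in, once; it reports no verdict.
Readings, each from a call of its own:
- get_time(): time.
- get_joint_pos(): joint angles.
- get_qvel(): joint speeds.
- get_effort(): joint torques, N m.
- get_tcp_pos(): TCP position.
- get_ee_rot(): TCP orientation.
- get_ft_force(): force on the tool from outside, world axes, zero at the start.
- get_ft_torque(): the same for the moment, N m.
- get_grip_width(): opening from 0.0 (shut) to 1.0 (fully open).
Only numpy, scipy, OpenCV 4.12 (cv2) and the standard library are available. Lean on these libraries where they do the work, as an engineer would, in place of code of your own. Each camera call takes 0.05 s, during which the arm holds its last target.

## Working session

There is one attempt and no reset: what is moved stays moved. The work goes in short steps, each a Python script; the robot and the scene stay as the last script left them, time stands still between calls to the robot, and variables do not carry over. Pictures are saved under pics/ and viewed, and the job is handed in when it is done.

```bash
ls; mkdir -p pics; python3 - <<'E'
from station import *
import cv2, numpy as np
np.set_printoptions(precision=4,suppress=True)
for n in ("top","side","wrist"):
    im=read_camera(n); cv2.imwrite(f"pics/{n}0.png",im[:,:,::-1])
    print(n,camera_info(n))
print(get_time(),get_tcp_pos(),get_ee_rot())
E
```

```text
pics
top {'intrinsics': array([[399.2675,   0.    , 324.4812],
       [  0.    , 399.2675, 194.5937],
       [  0.    ,   0.    ,   1.    ]]), 'T': array([[-0.0127,  0.9991, -0.0396,  0.4843],
       [-0.9999, -0.0122,  0.0121, -0.1409],
       [ 0.0116,  0.0397,  0.9991,  0.9511],
       [ 0.    ,  0.    ,  0.    ,  1.    ]])}
side {'intrinsics': array([[410.3143,   0.    , 315.2585],
       [  0.    , 410.3143, 200.2108],
       [  0.    ,   0.    ,   1.    ]]), 'T': array([[ 0.9869,  0.0951, -0.1305,  0.3941],
       [-0.1615,  0.5937, -0.7883, -0.8666],
       [ 0.0025,  0.799 ,  0.6013,  0.6433],
       [ 0.    ,  0.    ,  0.    ,  1.    ]])}
wrist {'intrinsics': array([[292.4851,   0.    , 321.6193],
       [  0.    , 292.4851, 202.3287],
       [  0.    ,   0.    ,   1.    ]]), 'tool_from_camera': array([[ 1.    , -0.0004, -0.0009,  0.0011],
       [-0.0006, -0.9553, -0.2957, -0.0807],
       [-0.0008,  0.2957, -0.9553, -0.1621],
       [ 0.    ,  0.    ,  0.    ,  1.    ]])}
0.15 [ 0.1845 -0.5967  0.2221] [-0.0004  0.8048 -0.5935 -0.0005]
```

View pics/top0.png

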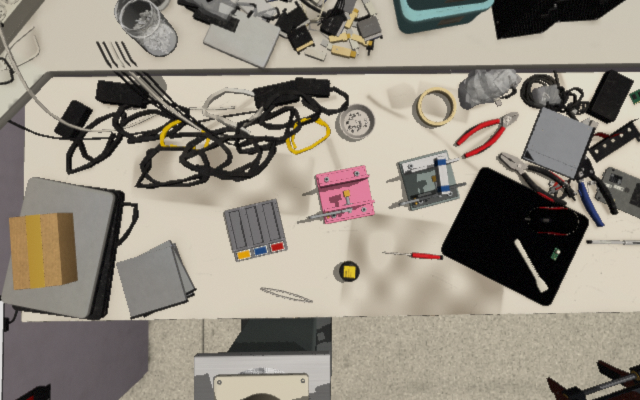

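View pics/side0.png

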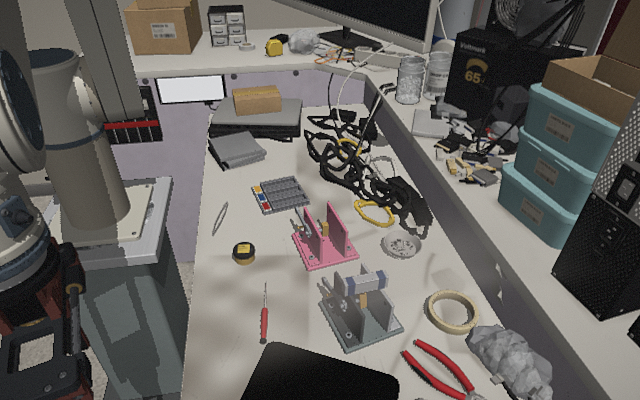

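Top view: the grey rack is at about (255,230), the pink decoy at (343,195), and the real stand with the bar at about (430,180). I'll zoom in.

```bash
python3 - <<'E'
import cv2
im=cv2.imread("pics/top0.png")
cv2.imwrite("pics/z_stand.png",cv2.resize(im[140:220,380:480],None,fx=7,fy=7,interpolation=cv2.INTER_CUBIC))
cv2.imwrite("pics/z_rack.png",cv2.resize(im[190:270,210:310],None,fx=7,fy=7,interpolation=cv2.INTER_CUBIC))
im=cv2.imread("pics/side0.png")
cv2.imwrite("pics/z_side.png",cv2.resize(im[250:360,300:420],None,fx=5,fy=5,interpolation=cv2.INTER_CUBIC))
E
```

```text
(no output)
```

View pics/z_stand.png

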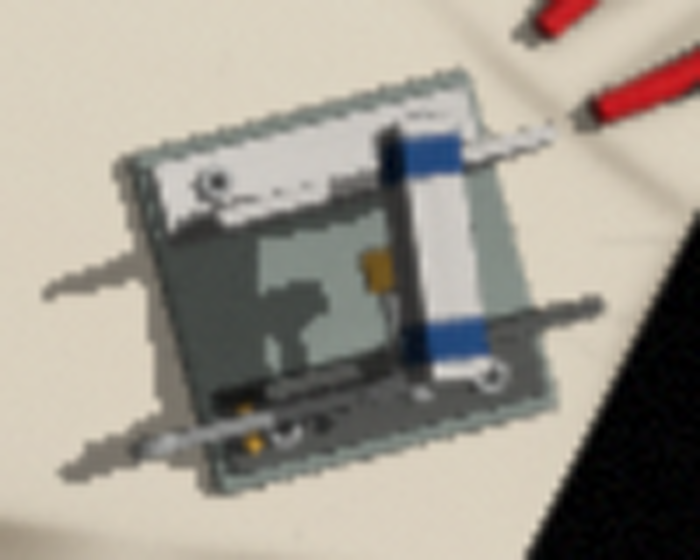

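View pics/z_rack.png

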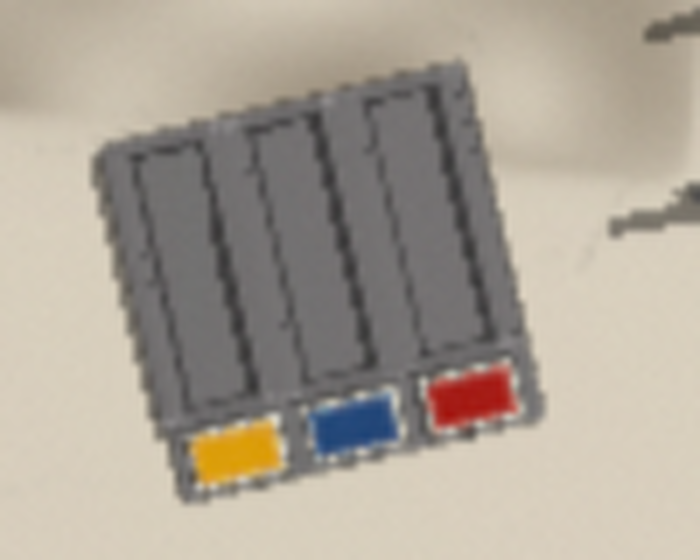

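View pics/z_side.png

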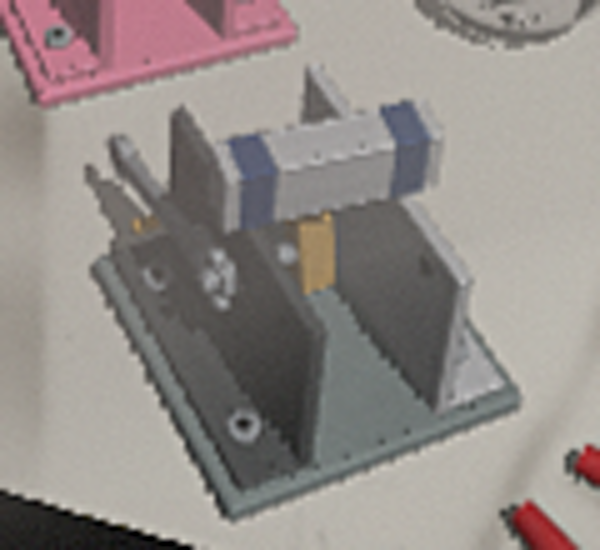

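```bash
cat > h.py <<'E'
from station import *
import cv2, numpy as np
from scipy.spatial.transform import Rotation as R
np.set_printoptions(precision=4,suppress=True)
def q2R(q): return R.from_quat([q[1],q[2],q[3],q[0]]).as_matrix()
def down(yaw):  # tool z down, tool x at world angle yaw
    c,s=np.cos(yaw),np.sin(yaw)
    m=np.array([[c,s,0],[s,-c,0],[0,0,-1.]])
    q=R.from_matrix(m).as_quat(); return [q[3],q[0],q[1],q[2]]
def cam(n):
    i=camera_info(n)
    if "T" in i: return i["intrinsics"],i["T"]
    T=np.eye(4); T[:3,:3]=q2R(get_ee_rot()); T[:3,3]=get_tcp_pos()
    return i["intrinsics"],T@i["tool_from_camera"]
def ray(uv,K,T,z):
    uv=np.atleast_2d(uv).astype(float)
    d=np.c_[(uv[:,0]-K[0,2])/K[0,0],-(uv[:,1]-K[1,2])/K[1,1],-np.ones(len(uv))]@T[:3,:3].T
    o=T[:3,3]; return o+d*((z-o[2])/d[:,2])[:,None]
def proj(P,K,T):
    p=(np.atleast_2d(P)-T[:3,3])@T[:3,:3]
    return np.c_[K[0,0]*p[:,0]/-p[:,2]+K[0,2],-K[1,1]*p[:,1]/-p[:,2]+K[1,2]]
def blue(im):
    h=cv2.cvtColor(im,cv2.COLOR_RGB2HSV); return cv2.inRange(h,(100,120,50),(125,255,255))
def blobs(m,amin):
    cs,_=cv2.findContours(m,cv2.RETR_EXTERNAL,cv2.CHAIN_APPROX_NONE)
    return [(cv2.contourArea(c),cv2.minAreaRect(c)) for c in cs if cv2.contourArea(c)>amin]
E
python3 - <<'E'
from h import *
im=cv2.imread("pics/top0.png")[:,:,::-1].copy(); K,T=cam("top")
for a,r in blobs(blue(im),20):
    u,v=r[0]
    if 200<u<480 and 130<v<280: print(a,r,ray(r[0],K,T,.113),ray(r[0],K,T,.011))
# rack outline corners from zoom (x7)
c=np.array([[105,150],[463,65],[540,415],[185,495]])/7+[210,190]
P=ray(c,K,T,.012); print(P,P.mean(0)); d=P[1]-P[0];print(np.hypot(*d[:2]),np.arctan2(*(P[1]-P[2])[[1,0]]))
c=np.array([[135,155],[467,73],[553,400],[215,487]])/7+[380,140]
P=ray(c,K,T,.010); print(P,P.mean(0)); print(np.arctan2(*(P[1]-P[2])[[1,0]]),np.arctan2(*(P[0]-P[3])[[1,0]]))
E
```

```text
44.0 ((259.8705749511719, 250.4176483154297), (5.314796447753906, 10.629592895507812), 77.47119140625) [[ 0.4026 -0.0148  0.113 ]] [[0.3927 0.0005 0.011 ]]
26.0 ((444.5, 188.0), (4.0, 9.0), 90.0) [[ 0.5283 -0.4044  0.113 ]] [[ 0.5337 -0.4365  0.011 ]]
27.5 ((441.0, 162.0), (4.0, 8.0), 90.0) [[ 0.5834 -0.3983  0.113 ]] [[ 0.5955 -0.4296  0.011 ]]
[[ 0.4848  0.0814  0.012 ]
 [ 0.5118 -0.0385  0.012 ]
 [ 0.3945 -0.0633  0.012 ]
 [ 0.3696  0.0551  0.012 ]] [0.4402 0.0087 0.012 ]
0.12289886927649724 0.20810607298002934
[[ 0.5964 -0.3307  0.01  ]
 [ 0.6231 -0.4443  0.01  ]
 [ 0.5116 -0.4707  0.01  ]
 [ 0.4837 -0.3554  0.01  ]] [ 0.5537 -0.4003  0.01  ]
0.23275604293265342 0.2163745755815202
```

```bash
python3 - <<'E'
from h import *
move_pose([0.554,-0.40,0.25],down(0.225-np.pi/2))
K,T=cam("wrist"); im=read_camera("wrist"); np.savez("w1.npz",K=K,T=T,im=im)
cv2.imwrite("pics/w1.png",im[:,:,::-1]); print(get_time(),get_tcp_pos(),get_joint_pos())
for a,r in blobs(blue(im),100): print(a,r,ray(r[0],K,T,.113))
# straight seam
E
```

```text
1.75 [ 0.553  -0.401   0.2499] [-0.6446  0.4828  1.4676 -0.0003  1.1916  0.7027]
102.5 ((30.0, 216.5), (7.0, 18.0), 90.0) [[ 0.4559 -0.0999  0.113 ]]
```

View pics/w1.png

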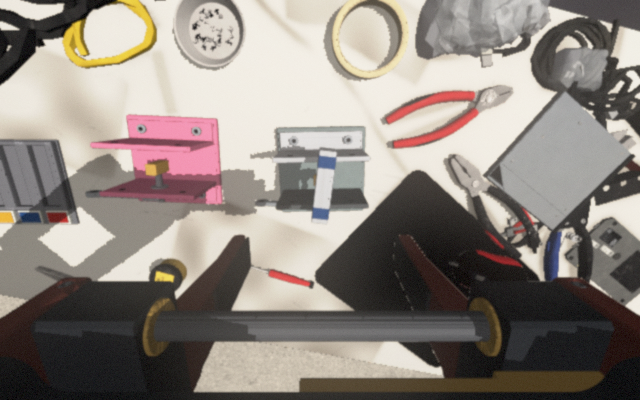

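```bash
python3 - <<'E'
from h import *
y=0.225
c=np.array([.554,-.40])
movel([c[0]-.03*np.cos(y),c[1]-.03*np.sin(y),0.15])
K,T=cam("wrist"); im=read_camera("wrist"); np.savez("w2.npz",K=K,T=T,im=im)
cv2.imwrite("pics/w2.png",im[:,:,::-1]); print(get_time(),get_tcp_pos(),get_joint_pos())
for a,r in blobs(blue(im),60): print(a,r,ray(r[0],K,T,.113))
E
```

```text
2.65 [ 0.5256 -0.4073  0.1512] [-0.6772  0.5602  1.5851  0.      0.994   0.6686]
343.0 ((623.8900146484375, 274.2699890136719), (12.869343757629395, 60.52834701538086), 8.130102157592773) [[ 0.5395 -0.6462  0.113 ]]
```

View pics/w2.png

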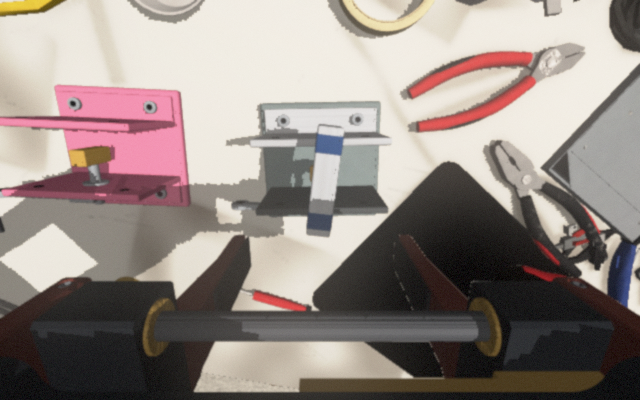

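```bash
python3 - <<'E'
from h import *
d=np.load("w2.npz"); im=d["im"]
cr=im[90:245,225:425]
cv2.imwrite("pics/w2z.png",cv2.resize(cr,None,fx=4,fy=3.8,interpolation=cv2.INTER_CUBIC)[:590,:,::-1])
h=cv2.cvtColor(im,cv2.COLOR_RGB2HSV)
print(h[145,328],h[215,319])
m=cv2.inRange(h,(100,80,30),(125,255,255))
for a,r in blobs(m,60):
  print(a,r,ray(r[0],d["K"],d["T"],.113), cv2.boxPoints(r).tolist())
E
```

```text
[110 108 146] [110  59  90]
931.5 ((620.3843383789062, 273.7514343261719), (20.90786361694336, 62.34345245361328), 8.746162414550781) [[ 0.5393 -0.6433  0.113 ]] [[605.3120727539062, 302.9710998535156], [614.7918090820312, 241.3525848388672], [635.4566040039062, 244.53176879882812], [625.9768676757812, 306.1502685546875]]
394.0 ((328.672607421875, 144.3602752685547), (25.490745544433594, 17.22064781188965), 6.009006023406982) [[ 0.5851 -0.4     0.113 ]] [[315.09588623046875, 151.58905029296875], [316.89862060546875, 134.4630126953125], [342.24932861328125, 137.13150024414062], [340.44659423828125, 154.25753784179688]]
```

View pics/w2z.png

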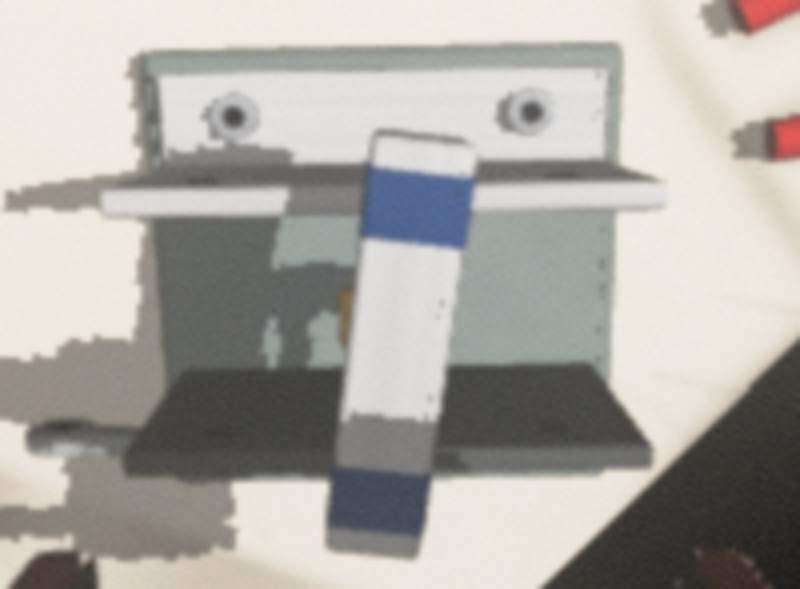

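```bash
python3 - <<'E'
from h import *
d=np.load("w2.npz"); K,T=d["K"],d["T"]
f=lambda L:np.array(L,float)/[4,3.8]+[225,90]
P=ray(f([[375,138],[477,148],[420,556],[327,549]]),K,T,.113)
print(T[:3,3],P,P.mean(0)); 
print("len",np.linalg.norm((P[0]+P[1]-P[2]-P[3])/2),"w",np.linalg.norm((P[0]+P[3]-P[2]-P[1])/2))
a=(P[0]+P[1]-P[2]-P[3])[:2]; print("baryaw",np.arctan2(a[1],a[0]))
for L,z in (([[100,213],[665,207]],.085),([[127,474],[650,466]],.085),([[103,188],[666,181]],.085),([[143,52],[621,43]],.01)):
  Q=ray(f(L),K,T,z); e=Q[0]-Q[1]; print(Q,Q.mean(0),np.linalg.norm(e),"yaw",np.arctan2(e[1],e[0])-np.pi/2)
E
```

```text
[ 0.6041 -0.3903  0.313 ] [[ 0.5951 -0.3908  0.113 ]
 [ 0.5972 -0.4077  0.113 ]
 [ 0.5198 -0.4164  0.113 ]
 [ 0.5174 -0.3993  0.113 ]] [ 0.5574 -0.4036  0.113 ]
len 0.07801845757298254 w 0.01715756470457184
baryaw 0.11019685306731368
[[ 0.5676 -0.3426  0.085 ]
 [ 0.5931 -0.4483  0.085 ]] [ 0.5803 -0.3954  0.085 ] 0.10869324140490819 yaw 0.23614966304396057
[[ 0.5133 -0.3566  0.085 ]
 [ 0.5392 -0.4614  0.085 ]] [ 0.5263 -0.409   0.085 ] 0.10796553048669597 yaw 0.24169246493386254
[[ 0.5727 -0.3424  0.085 ]
 [ 0.598  -0.4469  0.085 ]] [ 0.5854 -0.3947  0.085 ] 0.10759321213658189 yaw 0.23799170088061494
[[ 0.5987 -0.3309  0.01  ]
 [ 0.627  -0.4446  0.01  ]] [ 0.6128 -0.3877  0.01  ] 0.11723585942563115 yaw 0.24414493610862342
```

```bash
python3 - <<'E'
from h import *
command_gripper(1.0)
q=down(.110-np.pi/2)
move_pose([.5574,-.4036,.15],q)
movel([.5574,-.4036,.100],v=.08)
print(get_ft_force(),get_time(),get_tcp_pos())
command_gripper(0.0)
print("w",get_grip_width()*88,get_ft_force())
movel([.5574,-.4036,.22],v=.12)
print("w",get_grip_width()*88,get_ft_force(),get_time())
yr=.208; q=down(yr-np.pi/2)
move_pose([.452-.03,.012-.01,.20],q)
K,T=cam("wrist"); im=read_camera("wrist"); np.savez("w3.npz",K=K,T=T,im=im)
cv2.imwrite("pics/w3.png",im[:,:,::-1]); print(get_time(),get_tcp_pos(),get_joint_pos())
im=read_camera("side");cv2.imwrite("pics/s3.png",im[:,:,::-1])
E
```

```text
[-0.0273 -0.217  -0.3635] 3.9083 [ 0.5576 -0.4037  0.1   ]
w 17.693341533685675 [0.6799 1.8379 0.2851]
w 17.955995489324888 [ 0.7688 -1.0164 -2.9714] 6.1333
7.7583 [0.423  0.0014 0.2002] [-0.0248  0.1557  2.0761 -0.0001  0.909   1.3391]
```

View pics/w3.png

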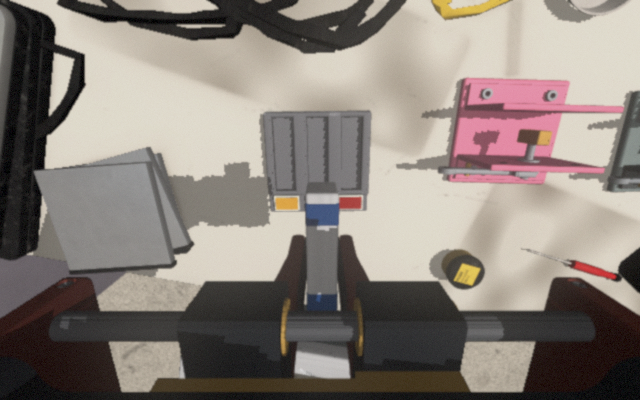

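View pics/s3.png

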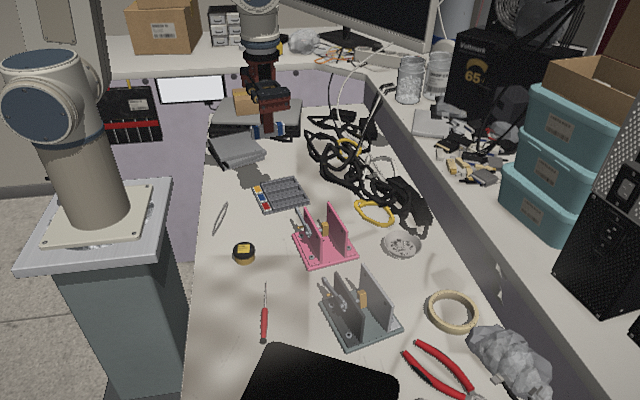

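The bar is held (18 mm) with the rack visible; its blue label is hidden behind the bar, but the yellow (287,203) and red (350,203) labels and the slots show.

```bash
python3 - <<'E'
from h import *
d=np.load("w3.npz"); im=d["im"]
cv2.imwrite("pics/w3z.png",cv2.resize(im[100:250,250:385],None,fx=4,fy=4,interpolation=cv2.INTER_CUBIC)[:,:,::-1])
E
```

```text
(no output)
```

View pics/w3z.png

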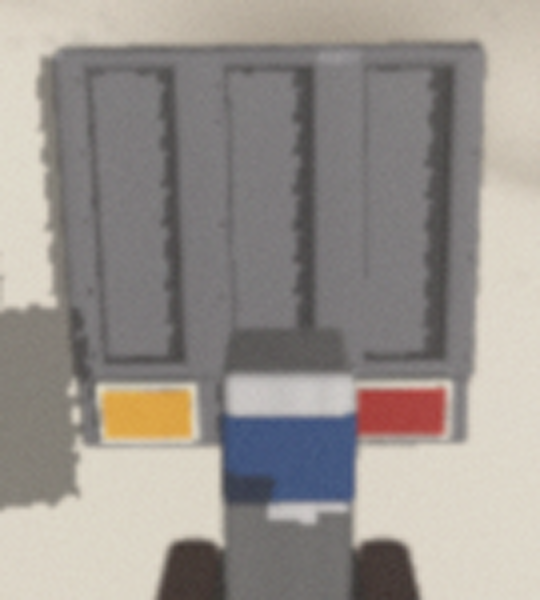

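```bash
python3 - <<'E'
from h import *
d=np.load("w3.npz"); K,T=d["K"],d["T"]
f=lambda L:np.array(L,float)/4+[250,100]
Q=lambda L,z=.015:ray(f(L),K,T,z)
outer=Q([[88,66],[453,66],[446,360],[104,360]])
print("slots span",outer, outer.mean(0))
e=outer[0]+outer[3]-outer[1]-outer[2]; print(np.linalg.norm(e)/2,"(exp .104) yaw",np.arctan2(e[1],e[0])-np.pi/2)
e=outer[0]+outer[1]-outer[3]-outer[2]; print(np.linalg.norm(e)/2,"(exp .086) yaw",np.arctan2(e[1],e[0]))
for z in (.009,.012,.015):
  rk=Q([[57,47],[484,47],[467,440],[85,443]],z); e=rk[0]-rk[1]; print("rack",rk.mean(0),np.linalg.norm(e),np.linalg.norm(rk[0]-rk[3]),np.arctan2(e[1],e[0])-np.pi/2)
m=Q([[226,68],[312,67],[314,328],[236,328]]); print("mid",m,(m[0]+m[1])/2,(m[2]+m[3])/2)
u=(m[0]+m[1]-m[2]-m[3]);print(np.arctan2(u[1],u[0]))
# where is bar in tool? top face far end corners in image
Rm=q2R(get_ee_rot());tcp=get_tcp_pos()
B=ray(f([[226,374],[354,374]]),K,T,tcp[2]+.013); print("bar end tool",(B-tcp)@Rm)
B=ray(f([[226,374],[224,420]]),K,T,tcp[2]+.013); print((B-tcp)@Rm)
E
```

```text
slots span [[ 0.486   0.0709  0.015 ]
 [ 0.5074 -0.0308  0.015 ]
 [ 0.4231 -0.0502  0.015 ]
 [ 0.4014  0.0525  0.015 ]] [0.4545 0.0106 0.015 ]
0.10445747462908779 (exp .104) yaw 0.2077991228129754
0.08654952271343123 (exp .086) yaw 0.21988198904324374
rack [0.4431 0.0081 0.009 ] 0.12321069994788328 0.12063723917083011 0.20795531527263167
rack [0.4436 0.0082 0.012 ] 0.12216480740493782 0.11961319183643734 0.20795531527263234
rack [0.4441 0.0083 0.015 ] 0.12111891486199228 0.11858914450204451 0.20795531527263145
mid [[ 0.4936  0.0323  0.015 ]
 [ 0.4989  0.0084  0.015 ]
 [ 0.4245 -0.0084  0.015 ]
 [ 0.4196  0.0148  0.015 ]] [0.4962 0.0204 0.015 ] [0.4221 0.0032 0.015 ]
0.2275624074118627
bar end tool [[-0.0067 -0.0397 -0.013 ]
 [ 0.0102 -0.0397 -0.013 ]]
[[-0.0067 -0.0397 -0.013 ]
 [-0.0071 -0.0333 -0.013 ]]
```

```bash
python3 - <<'E'
from h import *
yr=.212; q=down(yr-np.pi/2)
move_pose([.4542,.012,.12],q)
movel([.4542,.012,.036],v=.1)
K,T=cam("wrist"); im=read_camera("wrist"); np.savez("w4.npz",K=K,T=T,im=im)
print(get_time(),get_tcp_pos(),get_ft_force())
cv2.imwrite("pics/w4.png",im[:,:,::-1])
cv2.imwrite("pics/w4z.png",cv2.resize(im[60:260,220:440],None,fx=3,fy=3,interpolation=cv2.INTER_CUBIC)[:,:,::-1])
E
```

```text
9.2917 [0.4548 0.012  0.0366] [ 0.0692  0.3412 -1.5248]
```

View pics/w4z.png

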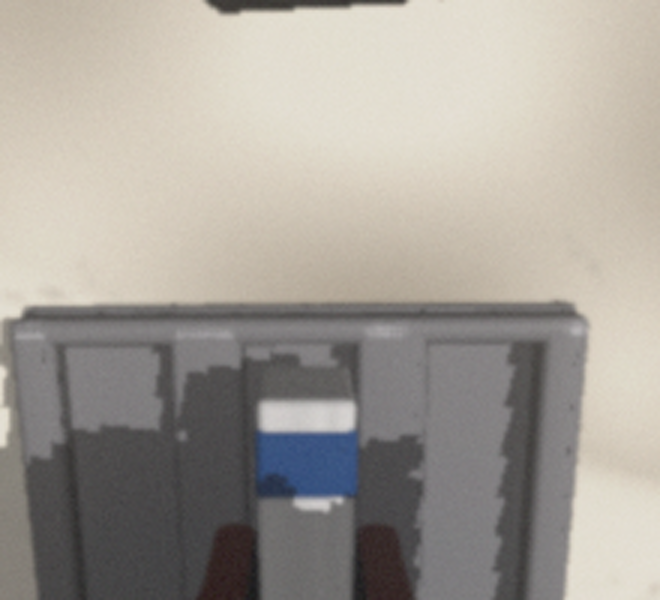

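```bash
python3 - <<'E'
from h import *
d=np.load("w4.npz"); K,T=d["K"],d["T"]
f=lambda L:np.array(L,float)/3+[220,60]
tcp=np.array([.4548,.012,.0366]); Rm=q2R(get_ee_rot())
z0=tcp[2]-.015
t=lambda L,z:(ray(f(L),K,T,z)-tcp)@Rm
print("bar bottom end",t([[262,364],[350,364]],z0))
print("bar top end",t([[259,401],[355,401]],z0+.028))
print("slot far corners",t([[243,345],[359,345]],.015))
print("all slots far",t([[64,345],[545,345]],.015))
print("rack far",t([[12,318],[587,318]],.015))
E
```

```text
bar bottom end [[-0.0075 -0.0395  0.015 ]
 [ 0.0107 -0.0395  0.0151]]
bar top end [[-0.0067 -0.0394 -0.013 ]
 [ 0.0102 -0.0394 -0.0129]]
slot far corners [[-0.0118 -0.0421  0.0217]
 [ 0.0129 -0.0421  0.0217]]
all slots far [[-0.0499 -0.0421  0.0216]
 [ 0.0525 -0.0422  0.0217]]
rack far [[-0.0604 -0.0479  0.0216]
 [ 0.0609 -0.048   0.0217]]
```

```bash
python3 - <<'E'
from h import *
p=np.array([.4546,.0130])
movel([p[0],p[1],.036],v=.05)
r=movel([p[0],p[1],.0200],v=.03,until_force=8)
print(r,get_tcp_pos(),get_ft_force(),get_time())
K,T=cam("wrist"); im=read_camera("wrist"); np.savez("w5.npz",K=K,T=T,im=im)
cv2.imwrite("pics/w5z.png",cv2.resize(im[60:260,220:440],None,fx=3,fy=3,interpolation=cv2.INTER_CUBIC)[:,:,::-1])
E
```

```text
True [0.4542 0.0131 0.0199] [0.4755 0.2337 5.804 ] 10.0833
```

View pics/w5z.png

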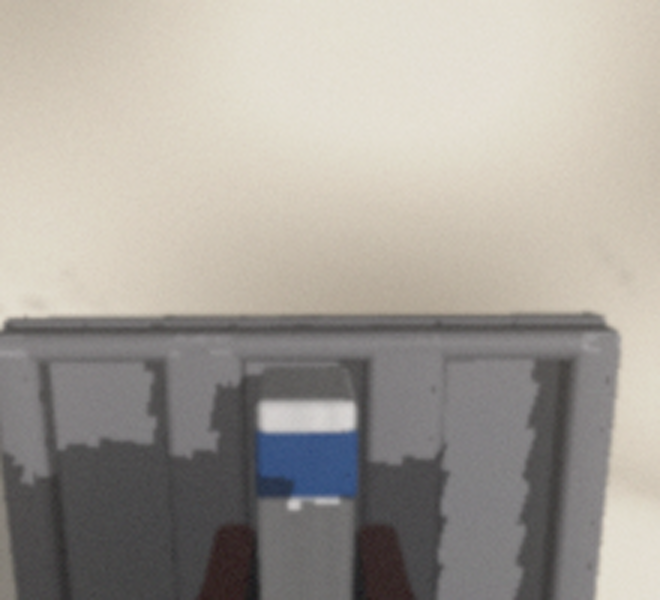

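```bash
python3 - <<'E'
from h import *
command_gripper(0.5); wait(.4); print(get_ft_force(),get_grip_width())
p=get_tcp_pos(); movel([p[0],p[1],.12],v=.12)
K,T=cam("wrist"); im=read_camera("wrist")
cv2.imwrite("pics/w6z.png",cv2.resize(im[120:320,220:440],None,fx=3,fy=3,interpolation=cv2.INTER_CUBIC)[:,:,::-1])
movel([p[0],p[1],.2],v=.2)
y=.238
move_pose([.5555-.03*np.cos(y),-.4-.03*np.sin(y),.16],down(y-np.pi/2))
K,T=cam("wrist"); im=read_camera("wrist"); np.savez("w7.npz",K=K,T=T,im=im)
cv2.imwrite("pics/w7z.png",cv2.resize(im[90:240,220:420],None,fx=4,fy=4,interpolation=cv2.INTER_CUBIC)[:,:,::-1])
im=read_camera("top");cv2.imwrite("pics/t7z.png",cv2.resize(im[190:270,210:310],None,fx=7,fy=7,interpolation=cv2.INTER_CUBIC)[:,:,::-1])
print(get_time(),get_tcp_pos(),get_joint_pos())
E
```

```text
[-0.2039 -0.6776 -0.6214] 0.49700422664047295
14.4 [ 0.5269 -0.4058  0.1603] [-0.6742  0.5504  1.5781  0.0002  1.013   0.6569]
```

View pics/w6z.png

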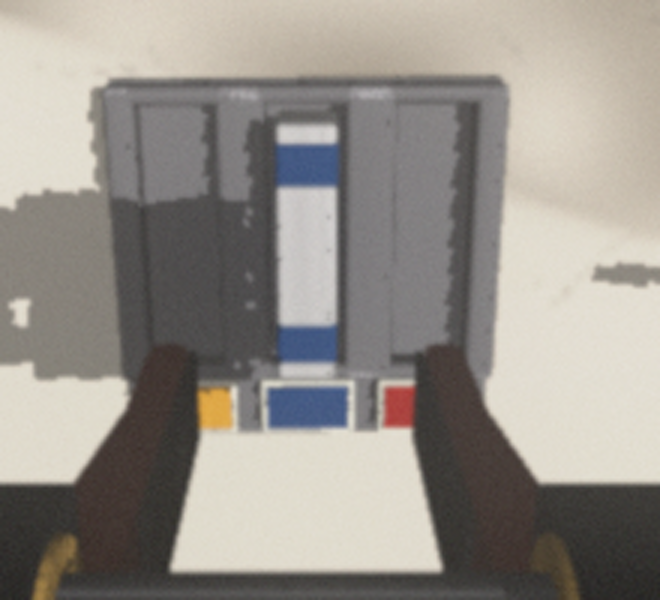

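View pics/w7z.png

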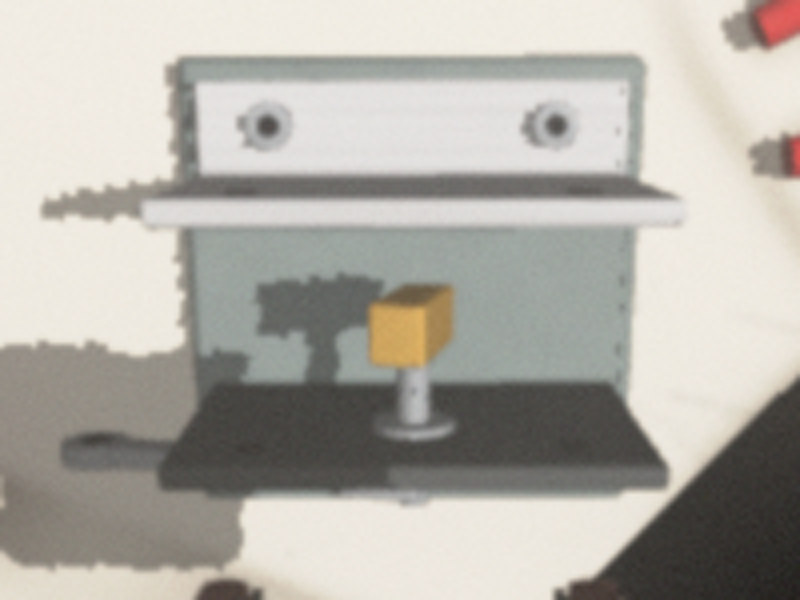

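View pics/t7z.png

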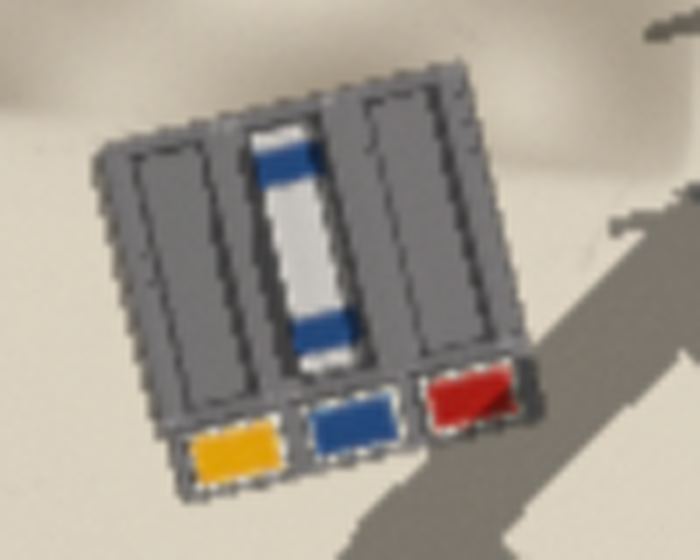

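```bash
python3 - <<'E'
from h import *
d=np.load("w7.npz"); K,T=d["K"],d["T"]
f=lambda L:np.array(L,float)/4+[220,90]
c=[]
for L in ([[140,226],[686,226]],[[160,486],[667,488]]):
  Q=ray(f(L),K,T,.085); e=Q[0]-Q[1]; c.append(Q.mean(0)); print(Q.mean(0),np.linalg.norm(e),np.arctan2(e[1],e[0])-np.pi/2)
a=np.array([np.cos(.238),np.sin(.238),0]); print("center",(c[0]-.025*a+c[1]+.031*a)/2, "sep",np.linalg.norm(c[0]-c[1]))
print("shank",ray(f([[413,372],[414,415]]),K,T,.059))
print("base back",ray(f([[180,58],[643,58]]),K,T,.01))
print("head top",ray(f([[370,305],[426,308],[424,366],[370,362]]),K,T,.070).mean(0))
print("Tool x",q2R(get_ee_rot())[:,0])
E
```

```text
[ 0.5799 -0.3956  0.085 ] 0.10933543264028148 0.2396996508439302
[ 0.5263 -0.409   0.085 ] 0.1086088269508039 0.2354788101278804
center [ 0.556  -0.4016  0.085 ] sep 0.05526262300981414
shank [[ 0.5448 -0.4044  0.059 ]
 [ 0.5349 -0.4071  0.059 ]]
base back [[ 0.5987 -0.3307  0.01  ]
 [ 0.6265 -0.4445  0.01  ]]
head top [ 0.5545 -0.3985  0.07  ]
Tool x [ 0.2373 -0.9714  0.    ]
```

```bash
python3 - <<'E'
from h import *
c=[.5556,-.4000]
command_gripper(0.6)
movel([*c,.13],v=.15)
print(movel([*c,.042],v=.08,until_force=12),get_tcp_pos(),get_ft_force())
command_gripper(0.0); wait(.3)
print(get_grip_width()*88,get_ft_force(),get_ft_torque(),get_tcp_pos(),get_time())
im=read_camera("side");cv2.imwrite("pics/s8z.png",cv2.resize(im[220:360,280:420],None,fx=4,fy=4,interpolation=cv2.INTER_CUBIC)[:,:,::-1])
im=read_camera("wrist");cv2.imwrite("pics/w8.png",im[:,:,::-1])
E
```

```text
False [ 0.556  -0.4003  0.0426] [ 0.2647 -0.4139 -0.3164]
12.900055151776728 [0.5423 1.2371 3.5923] [0.2548 0.0445 0.0987] [ 0.5556 -0.3999  0.0421] 17.4667
```

View pics/s8z.png

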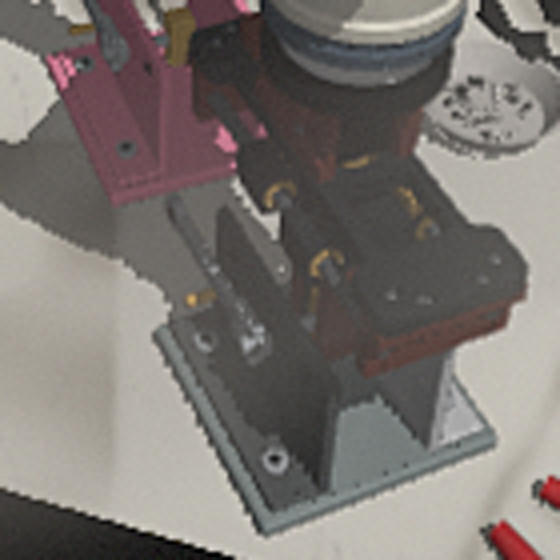

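View pics/w8.png

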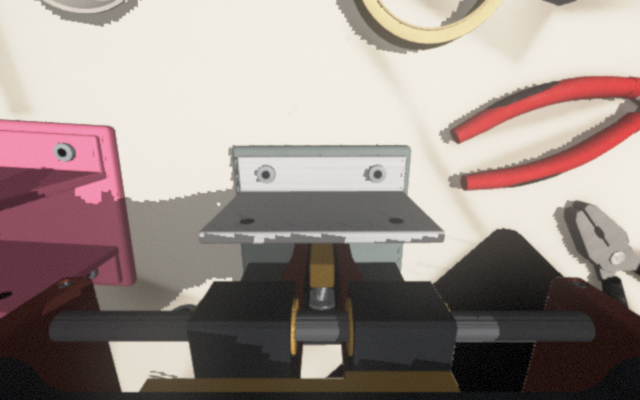

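The grip width is 12.9 mm, which matches the 13 mm flats. The side view shows the spanner clear of its brass rest (about (195,298) in the zoom). The wrist view shows the upright head between the pads at (322,265). Handing in.

```bash
python3 - <<'E'
from h import *
wait(.3); print(get_grip_width()*88,get_ft_force(),get_time())
job_done()
E
```

```text
12.666368373819811 [0.0027 1.6706 3.6293] 17.8667
the job is handed in; nothing more can be done
```

I put the bar in its slot, then gripped the bolt head and brought it upright. I handed the job in at about 17.9 s with the head still held; the hand-in gives no verdict.

- **Bar:** it is flat in the slot behind the blue label and let go. It touched down with the tool at the expected floor height (0.1 mm off). The wrist and top pictures after release show it inside the slot and aligned with it.
- **Bolt head:** I gripped it by its two flats at stand height, with the grasp point about 6 mm above its centre. The last two width readings were 12.9 and 12.7 mm against 13 mm nominal, so the head is square to the pads. The side view shows the spanner lifted off its rest. I had no direct reading of the bolt's angle or of the grip force on the head; the gripper's fixed force is about 30 N.
- **Forces and bystanders:** force readings stayed at a few newtons throughout. I never went near the dish, tub, screwdriver or spanner.

One check disagreed. The wrist camera placed things about 1.7 mm to one side of where the gripped bar showed them to be. I allowed for this when placing the bar and gripping the head.

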